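# Set the throttle valve to half open and lock it with its strap

## Task

On the pipe test rig, swing the throttle valve's lever from near shut to half open, so that its pointer stands on the middle long line of the dial, while the locking strap is still off. Then fit the loose locking strap: lay it over the fixed stud and the lever's stud so that both go through its holes, and let it drop fully down flat on both shoulders, with the lever left at half open. Let go and leave the tools and small parts lying around where they are.

Things in the scene. Friction and masses are not known exactly. Their poses are not given: they have to be found in the camera images.
- lever (a joint): Opening of the ball valve, rad: 0 shut (lever points down the slope to the front of the rig), 0.785 half open, 1.571 fully open (lever along the pipe, to the rig's right). It grows as the lever turns counter-clockwise seen from above, about the valve's z axis. Needs a steady 0.5 N m and stays wherever it is left.
- valve: Fixed head of the brass valve amid the rig. Origin on the stem axis, level with the flat top of the lever bar; a hexagon nut rises 9 mm above it. z runs up the stem, which leans 30 degrees from vertical to the rig's front (robot side); y along the pipe to the left; x up the slope. A 132 mm dial lies 16 mm below; its three long lines, under the lever's pointer tail, mean shut, half, open.
- lever_grip (a point): Middle of the lever's black rubber sleeve (54 mm long, 24 mm wide, 20 mm thick), 137 mm from the stem axis and 4 mm below the valve origin along z; 0.14 to 0.21 m above the bench, free below. The lever's end is 164 mm from the stem. x points along the lever to the stem, y across the lever, z up the stem.
- lever_stud (a point): Stud on the lever, 75 mm from the stem axis. The point is on the stud's axis at its flat 30 mm shoulder, level with the lever bar's top. Shank 10 mm thick for 8 mm, then tapering to a 3 mm point 18 mm above the shoulder. z along the stud, x to the stem.
- fixed_stud: Fixed stud like the lever's (shoulder 30 mm, shank 10 mm, 18 mm tall), on a pipe clamp right of the valve, 190 mm from the stem axis along the valve's -y. Origin on its axis at its flat shoulder, level with the lever's; z along the stud, parallel to the stem; x points to where the lever's stud is at half open, 146.8 mm away.
- strap_center (a point): Loose steel locking strap lying flat on the bench, 184 x 40 x 6 mm, 0.22 kg, both ends alike. Two through holes, 13 mm along x 18 mm across, 73.4 mm either side of its middle. A bow grip stands along its middle, 50 mm long, 12 mm thick, top 42 mm above the underside, solid over its upper 16 mm. This point: middle of the strap, 21 mm above its underside; x along it, z up.
- screwdriver: Bystander: screwdriver with red handle, 212 x 31 x 35 mm, lying loose; leave alone. Origin under its middle.
- big_nut: Bystander: steel hexagon nut, 51 x 44 x 21 mm, lying loose; leave alone. Origin under its middle.
- wrench: Bystander: small flat steel wrench, 148 x 33 x 5 mm, lying loose; leave alone. Origin under its middle.
- pliers: Bystander: pliers with red handles, 180 x 58 x 12 mm, lying loose; leave alone. Origin under its middle.
- tape_roll: Bystander: black roll of tape, 64 mm across, 18 mm high, lying loose; leave alone. Origin under its middle.
- rig: Fixed pipe test rig: steel base plate 150 x 480 x 10 mm, origin under it below the valve; x to the back, y to the left. Its 34 mm pipe runs along y, 150 mm up, with stands at y -105 and +85 mm. A gauge (92 mm dial) stands at y +142 mm and reaches 0.29 m up.
Mind the look-alikes: they are no part of the job. There is more than one size of the part that bears strap_center; the job needs the smaller.

How it is judged:
By the outcome, as a careful person would: the job done as asked, in the order asked, and still so for the second after the job is handed in, with the robot touching nothing.
It also fails if it takes over 54 s, if anything falls off the work surface, if the arm or the gripper's body presses on something with over 40 N, if the wrist force passes 120 N, or if a joint passes its speed limit or range.

## Robot

A 6-joint arm with a two-finger parallel gripper is mounted at the origin on a cart in front of the work surface, level with it; the furniture and walls round the work are solid. World frame = base frame: x ahead of the robot, y to its left, z up, the work surface at z = 0. Lengths are in m, angles in rad, forces in N, time in s.
With the tool pointing down it reaches from about 0.3 to 0.775 m from the base axis. Payload 14.6 kg.
Tool frame: the origin (TCP) lies at the very end of the fingers, on their centre line; the grasp point (between the pads) lies 19 mm behind it; z points along the fingers, y is the line along which they close (so a half turn about z gives the same grasp; the last joint's range is limited). The gripper opens to 94 mm and grips with 3 to 60 N. Pads are 16 mm wide; open, the fingers measure 119 mm over their backs; the gripper's body (75 mm by 177 mm) begins 78 mm behind the grasp point.
Start: joints at [1.141, 0.3, 1.521, -0, 1.321, -0.067], TCP at [0.195, 0.514, 0.205] pointing down, gripper open.
Joint ranges: [-3.03, 3.03], [-0.79, 2.21], [0.23, 2.52], [-1.04, 4.18], [0, 3.07], [-2.55, 2.55]. Speed limits (rad/s): [2.22, 2.22, 2.57, 3.14, 3.14, 3.14].

## Interface

Orientations are given as [roll, pitch, yaw] about the fixed x, y, z axes, in that order (R = Rz(yaw) Ry(pitch) Rx(roll)).
In Python, from station import * gives the robot as it stands.
- The arm moves only by the tool jog_arm, never from a script. Its argument "rows" is a list of rows, each a list of 3 entries, a list of its own where there are three numbers: the shift along the tool's x, y, z in m, then the turn about the tool's z in degrees, then the finger opening in m, from 0 to 0.094. A call has 1 to 12 rows; each row shifts and turns the commanded pose from where the row before left it, along the tool's axes as they then stand; what a row does not reach is not made up. A row lasts 1/12 s, in which the tool goes at most 41.7 mm and 7.16 degrees, less where a joint would pass 70% of its speed; a pose out of reach is approached as far as the arm can. A call is refused whole if a number of a shift passes 0.0417 or a number of a turn 7.16, either way. A call with a gripper value outside its range is refused whole. The fingers move at their own pace and stop on an object; "squeeze" is the grip in N (left out, the last holds). Time passes only in rows, so rows that do not move let the fingers close. It gives the time, the measured TCP pose, the force, the opening and the grip force at its end, in the units of the state.
- get_obs(): the state, without advancing time (a new reading comes with each control period).
- camera(name): name is "scene" or "top"; returns a dict with "image" (400x640x3 uint8, red, green, blue), "range_z" (400x640 float32, m along the optical axis (not along the pixel's ray), 0 where there is no reading), "K" (3x3 intrinsics, pixels), "world_from_camera" (4x4, takes a point from camera to world coordinates). Camera axes: x right, y up, looking along -z (the intrinsics and any distortion apply to the point x, -y, -z); pixel columns grow to the right and rows downward; lengths in m; the calibration is good to about 2 mm. A picture is of the moment at which its call begins.
- hand_in(): hands the job in; it is judged then, once.
Trained networks look in a picture, given as the dict that the camera call returned (one of the last four; its "shot" number tells which), for a name from the list of things; names that differ only in an ending like _2 or _b are one class to them, and where a whole thing is asked for, a point or a joint stands for the part that bears it (a point fixed in the world has none). Each returns a list of dicts, best first, with "p" (0 to 1); they miss things now and then, are a little off and sometimes report something else, mostly with a low value. They report only what shows in the picture. A call takes as long as a camera call. They do not tell look-alikes from the thing itself.
- search_frame(label, picture): "at" ([column, row] as shares, 0 to 1, of the picture: columns of its width, rows of its height, amid what is visible of it).
- spot_point(label, picture): "at" ([column, row] as shares, 0 to 1, of the picture: columns of its width, rows of its height: a listed point, or the origin of a listed thing).
The state is a dict: "time_s": time; "qpos": joint angles; "joint_vel": joint speeds; "tau": joint torques, N m; "ee_pos": TCP position; "eef_rot": TCP orientation; "force": force on the tool from outside, world axes, zero at the start; "moment": the same for the moment, N m; "grip_width": finger opening in m; "grip_force": force on a finger pad.
Only numpy, scipy, OpenCV 4.12 (cv2) and the standard library are available. Lean on these libraries where they do the work, as an engineer would, in place of code of your own. Each camera call takes 0.05 s, during which the arm holds its last target. There are 200 camera calls.

## Working session

There is one attempt and no reset: what is moved stays moved. The work goes in short steps, Python scripts to look and compute and a tool call to move; the robot and the scene stay as the last step left them, time stands still between calls to the robot, and variables do not carry over. Pictures are saved under pics/ and viewed, at most 10 in all, crops included, and the job is handed in when it is done.

Besides the shell and the picture viewer there is one more tool, called after "Request:" as a command line: name --argument value ..., lists and objects as JSON in quotes. jog_arm: Moves the arm, as the interface text tells. Its arguments: {"type":"object","properties":{"rows":{"type":"array","items":{"type":"array"}},"squeeze":{"type":"number"}},"required":["rows"]}

```bash
mkdir -p pics
cat > h.py <<'E'
from station import *
import numpy as np, cv2
from scipy.spatial.transform import Rotation as R
def px2w(c,u,v,z=None,zr=None):
    K=c["K"];T=c["world_from_camera"]
    d=np.array([(u-K[0,2])/K[0,0],-(v-K[1,2])/K[1,1],-1.])
    if zr is None and z is None:
        a=c["range_z"][int(v)-1:int(v)+2,int(u)-1:int(u)+2]; a=a[a>0]; zr=np.median(a) if len(a) else 0
    if z is not None:
        dw=T[:3,:3]@d; zr=(z-T[2,3])/dw[2]
    return T[:3,:3]@(d*zr)+T[:3,3]
def w2px(c,p):
    T=c["world_from_camera"];q=T[:3,:3].T@(np.array(p)-T[:3,3]);K=c["K"]
    return np.array([K[0,2]+K[0,0]*q[0]/-q[2],K[1,2]-K[1,1]*q[1]/-q[2]])
E
python3 - <<'E'
from h import *
np.set_printoptions(precision=4,suppress=True)
for n in("scene","top"):
    c=camera(n);cv2.imwrite(f"pics/{n}0.png",c["image"][:,:,::-1])
    print(n,c["world_from_camera"][:3].tolist(),c["K"].tolist(), [k for k in c])
    for l in ["valve","lever_grip","lever_stud","fixed_stud","strap_center","rig"]:
        for d in spot_point(l,c)[:4]:
            u,v=d["at"][0]*640,d["at"][1]*400
            print(l,round(d["p"],2),round(u,1),round(v,1),px2w(c,min(u,638),min(v,398)))
E
```

```text
scene [[0.581036182222055, 0.39605832861116247, -0.7110096731314923, -0.455501282618856], [-0.8138255075689915, 0.2926282693628888, -0.5020525263353963, -0.5468595654439153], [0.00921944569333313, 0.8703484912995558, 0.4923499827497657, 0.8209928912719181]] [[394.2737594344439, 0.0, 314.8814990074261], [0.0, 394.2737594344439, 202.761083721613], [0.0, 0.0, 1.0]] ['image', 'range_z', 'K', 'world_from_camera', 'shot']
valve 0.62 359.0 184.3 [0.6256 0.0311 0.2078]
lever_grip 0.77 353.8 226.0 [ 0.4758 -0.0412  0.1426]
lever_stud 0.82 359.3 206.7 [ 0.5418 -0.0209  0.1756]
fixed_stud 0.63 415.8 200.2 [ 0.6132 -0.1805  0.2207]
strap_center 0.87 213.8 189.0 [0.5283 0.6845 0.0278]
strap_center 0.78 268.3 237.3 [0.397  0.2565 0.0217]
rig 0.79 358.8 233.5 [0.6284 0.0187 0.0073]
top [[0.06639776544087256, 0.9753632814620216, -0.2103753928578532, 0.2316832770455562], [-0.9977909020500231, 0.06536080463719557, -0.011886168574431687, 0.11263514908407235], [0.0021569725682869714, 0.21069986804176108, 0.9775484198117883, 1.612937295609966]] [[446.3640225385984, 0.0, 322.69932271442394], [0.0, 446.3640225385984, 206.07740472335465], [0.0, 0.0, 1.0]] ['image', 'range_z', 'K', 'world_from_camera', 'shot']
valve 0.66 359.6 187.6 [0.6002 0.0149 0.2198]
lever_grip 0.73 374.7 226.3 [ 0.4892 -0.0463  0.1524]
lever_stud 0.77 366.1 205.3 [ 0.5515 -0.0117  0.1835]
fixed_stud 0.38 420.1 186.1 [ 0.6186 -0.1797  0.2189]
strap_center 0.86 281.2 249.2 [0.4086 0.2707 0.0076]
strap_center 0.85 174.1 206.4 [0.5388 0.676  0.0108]
rig 0.86 358.2 193.2 [0.5883 0.0167 0.1922]
```

View pics/scene0.png

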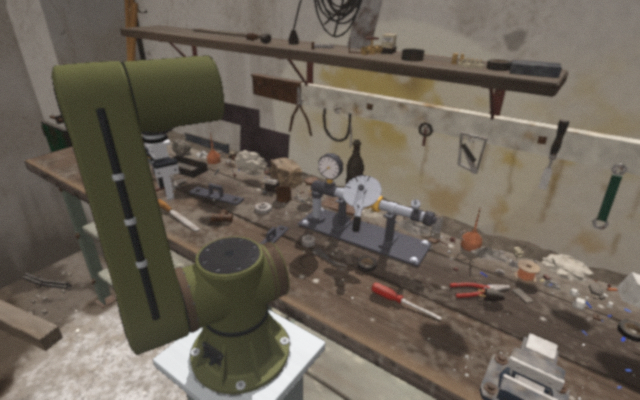

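View pics/top0.png

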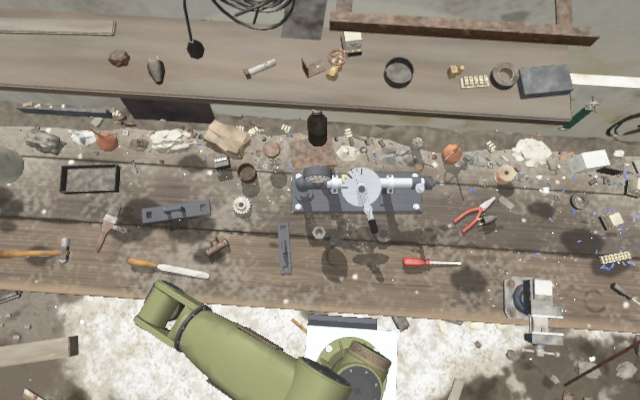

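The scene view shows the rig at about (365,215). There are two straps in the top view: A at (284,249), about 50 px (~180 mm) long, and B at (176,211), about 70 px (~250 mm). A fits the 184 mm given, so I'll confirm it in an enlarged crop.

Run:
```python
from h import *
np.set_printoptions(precision=4,suppress=True)
c=camera("top");im=c["image"][:,:,::-1]
cv2.imwrite("pics/crop1.png",cv2.resize(im[150:290,250:450],None,fx=4,fy=4,interpolation=cv2.INTER_CUBIC))
# point cloud
K=c["K"];T=c["world_from_camera"];V,U=np.mgrid[0:400,0:640];r=c["range_z"]
P=np.stack([(U-K[0,2])/K[0,0]*r,-(V-K[1,2])/K[1,1]*r,-r],-1)@T[:3,:3].T+T[:3,3]
np.save("P.npy",P)
m=np.zeros((400,640),bool);m[215:285,270:300]=1
g=im.astype(int).max(-1);h=P[...,2]
def rect(m):
    n,l,s,_=cv2.connectedComponentsWithStats(m.astype(np.uint8));k=1+np.argmax(s[1:,4])
    q=P[l==k][:,:2].astype(np.float32);print(len(q),cv2.minAreaRect(q*1000),q.mean(0))
for t in(.003,.004): rect(m&(h>t)&(r>0))
m2=np.zeros((400,640),bool);m2[190:230,130:220]=1
rect(m2&(h>.004)&(r>0))
# base plate
m3=np.zeros((400,640),bool);m3[150:225,280:440]=1
rect(m3&(h>.004)&(h<.016)&(r>0))
# dial plane fit
m4=np.zeros((400,640),bool);m4[168:208,341:382]=1
q=P[m4&(r>0)];q=q[(abs(q[:,2]-.2)<.06)]
best=None;rng=np.random.default_rng(0)
for _ in range(500):
    a=q[rng.choice(len(q),3,0)];n=np.cross(a[1]-a[0],a[2]-a[0])
    if np.linalg.norm(n)<1e-6: continue
    n/=np.linalg.norm(n);i=abs((q-a[0])@n)<.003
    if best is None or i.sum()>best.sum(): best=i
qq=q[best];mu=qq.mean(0);n=np.linalg.svd(qq-mu)[2][2];n*=np.sign(n[2]);print("dial",len(qq),mu,n,np.degrees(np.arccos(n[2])),np.degrees(np.arctan2(n[1],n[0])))
```

```text
436 ((407.80645751953125, 262.8907470703125), (201.68209838867188, 59.343441009521484), 6.252403259277344) [0.4123 0.2612]
372 ((408.2655944824219, 260.3490905761719), (200.60519409179688, 48.40166091918945), 8.843852043151855) [0.4112 0.2611]
832 ((526.481201171875, 671.0994262695312), (72.85986328125, 256.5444030761719), 13.158732414245605) [0.5201 0.6683]
949 ((626.997802734375, 119.14852142333984), (152.9674530029297, 265.9356689453125), 2.882498264312744) [0.5947 0.1416]
dial 698 [0.6113 0.0135 0.2012] [-0.506  -0.0218  0.8623] 30.42559580390129 -177.53719970176437
```

View pics/crop1.png

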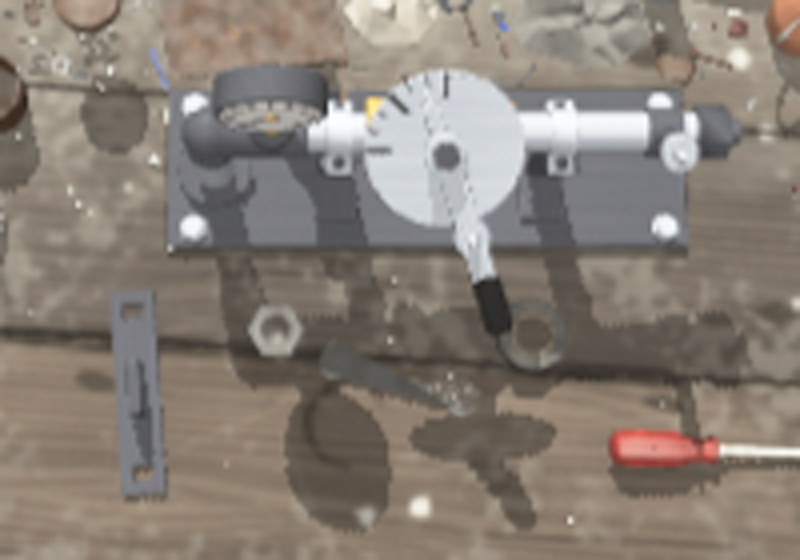

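Strap A, corners in crop (112,292)–(167,494), is about 51 px long, so ~183 mm: it is the smaller one. B, at 256 mm, is the look-alike. The hex nut is at crop (446,156), the fixed stud at (681,153) and the lever stud at about (471,236).

```bash
cat >> h.py <<'E'
def frame(psi): return R.from_euler('z',psi).as_matrix()@R.from_euler('y',-np.pi/6).as_matrix()
E
python3 - <<'E'
from h import *
from scipy.optimize import least_squares
np.set_printoptions(precision=4,suppress=True)
o=get_obs();print({k:o[k] for k in("time_s","ee_pos","eef_rot","qpos","force","grip_width")})
c=camera("top");s=camera("scene")
f=lambda p:(p[0]/4+250,p[1]/4+150)
C=[px2w(c,*f(p),z=.006) for p in [(112,292),(155,292),(167,494),(125,497)]]
e1=(C[0]+C[1])/2;e2=(C[2]+C[3])/2
print("strap mid",np.mean(C,0),"len",np.linalg.norm(e1-e2),"ang",np.degrees(np.arctan2(*(e1-e2)[[1,0]])))
g=[px2w(c,*f(p),z=.042) for p in [(138,362),(148,440)]];print("bow",g)
n=np.array(f((446,156)));fs=np.array(f((681,153)))
def model(p,cc,q): return w2px(cc,p[:3]+frame(p[3])@np.array(q))
P=np.load("P.npy")
ns=[d["at"]*np.array([640,400]) for d in spot_point("valve",s)[:1]];fss=[d["at"]*np.array([640,400]) for d in spot_point("fixed_stud",s)[:1]]
print(ns,fss)
def res(p):
    r=list(model(p,c,[0,0,.009])-n)+list(model(p,c,[0,-.19,.009])-fs)
    r+=list((model(p,s,[0,0,0])-ns[0])/2)+list((model(p,s,[0,-.19,0])-fss[0])/2)
    # dial plane
    z=frame(p[3])[:,2]; r.append(((np.array([.6113,.0135,.2012])-p[:3])@z+.016)/.0015)
    r.append((p[3]-.045)/.01)
    return r
S=least_squares(res,[.61,.015,.21,.045]);p=S.x;print("fit",p,S.fun)
np.save("valve.npy",p)
ls=np.array(f((471,236)))
F=frame(p[3]);
for nm,t in(("stud",(471,236)),("sleeveend",(497,330)),("sleevemid",(491,306))):
    w0=px2w(c,*f(t),zr=1);d=w0-c["world_from_camera"][:3,3]
    zl=.009 if nm=="stud" else .006
    k=((p[:3]+zl*F[:,2]-c["world_from_camera"][:3,3])@F[:,2])/(d@F[:,2])
    l=F.T@(c["world_from_camera"][:3,3]+k*d-p[:3]);print(nm,l,"ang",np.degrees(np.arctan2(-l[1],-l[0])),np.hypot(*l[:2]))
h=np.pi/4
for nm,q in dict(grip_half=[-.137*np.cos(h),-.137*np.sin(h),-.004],ls=[-.053,-.053,0],fs=[0,-.19,0],mid=[-.0265,-.1215,0]).items(): print(nm,p[:3]+F@np.array(q))
E
```

```text
{'time_s': 0.75, 'ee_pos': array([0.1952, 0.5142, 0.2055]), 'eef_rot': array([3.1416, 0.    , 2.7788]), 'qpos': array([ 1.1414,  0.2999,  1.521 , -0.    ,  1.3207, -0.0666]), 'force': array([-0.2555, -0.3377,  0.622 ]), 'grip_width': 0.09407406385788243}
strap mid [0.4135 0.2579 0.006 ] len 0.1846195490976952 ang 8.330045153949703
bow [array([0.4363, 0.2584, 0.042 ]), array([0.3683, 0.2439, 0.042 ])]
[array([360.128, 185.6  ])] [array([413.376, 204.08 ])]
fit [0.6021 0.0105 0.2142 0.0492] [-0.4182 -0.6893 -0.077   1.08    0.3897  0.604   0.7853 -0.9777  0.0522
  0.4204]
stud [-0.0696 -0.0247  0.009 ] ang 19.546154141573084 0.07385837514895566
sleeveend [-0.1524 -0.0505  0.006 ] ang 18.32627479403588 0.16057479034934513
sleevemid [-0.1313 -0.0444  0.006 ] ang 18.70179261661489 0.138574736261309
grip_half [ 0.5251 -0.0903  0.1623]
ls [ 0.5589 -0.0447  0.1877]
fs [ 0.6114 -0.1793  0.2142]
mid [ 0.5851 -0.112   0.2009]
```

Request:
jog_arm --rows '[[[-0.03,-0.0257,0],0,0.06],[[-0.03,-0.0257,0],0,0.06],[[-0.03,-0.0257,0],0,0.06],[[-0.03,-0.0257,0],0,0.06],[[-0.03,-0.0257,0],0,0.06],[[-0.03,-0.0257,0],0,0.06],[[-0.03,-0.0257,0],0,0.06],[[-0.03,-0.0257,0],0,0.06],[[-0.03,-0.0257,0],0,0.06],[[-0.03,-0.0257,0],0,0.06],[[-0.03,-0.0257,0],0,0.06],[[-0.03,-0.0257,0],0,0.06]]' --squeeze 10

```text
time_s: 1.95
ee_pos: [0.4229, 0.0962, 0.2058]
eef_rot: [3.141, 0.001, 2.779]
force: [1.2, 0.8, 0.2]
grip_width: 0.0603
grip_force: 0.0
```

Request:
jog_arm --rows '[[[-0.03,-0.0257,0],0,0.06],[[-0.03,-0.0257,0],0,0.06],[[-0.03,-0.0257,0],0,0.06],[[-0.026,-0.0257,0],0,0.06],[[0,0,0],7.1,0.06],[[0,0,0],7.1,0.06],[[0,0,0],7.1,0.06],[[0,0,0],7.1,0.06],[[0,0,0],7.1,0.06],[[0,0,0],7.1,0.06],[[0,0,0],7.1,0.06],[[0,0,0],7.1,0.06]]'

```text
time_s: 2.95
ee_pos: [0.4943, -0.0392, 0.2055]
eef_rot: [3.142, 0.0, 1.781]
force: [0.4, 0.2, 0.2]
grip_width: 0.06
grip_force: 0.0
```

Request:
jog_arm --rows '[[[0,0,0],7.1,0.06],[[0,0,0],7.1,0.06],[[0,0,0],7.1,0.06],[[0,0,0],7.1,0.06],[[0,0,0],7.1,0.06],[[0,0,0],7.1,0.06],[[0,0,0],7.1,0.06],[[0,0,0],7.1,0.06],[[0,0,0],7.1,0.06],[[0,0,0],7.1,0.06],[[0,0,0],7.1,0.06],[[0,0,0],0,0.06]]'

```text
time_s: 3.95
ee_pos: [0.4943, -0.0392, 0.2055]
eef_rot: [3.142, -0.0, 0.418]
force: [-0.7, 0.7, -0.2]
grip_width: 0.0599
grip_force: 0.0
```

Request:
jog_arm --rows '[[[0,0,0.025],0,0.06],[[0,0,0.025],0,0.06],[[0,0,0.0235],0,0.06],[[0,0,0],0,0.05],[[0,0,0],0,0.045]]'

```text
time_s: 4.37
ee_pos: [0.494, -0.0391, 0.1319]
eef_rot: [-3.141, 0.001, 0.427]
force: [0.2, 0.1, 0.8]
grip_width: 0.0506
grip_force: 0.0
```

```bash
cat >> h.py <<'E'
def toolshift(yaw,d):
    x=np.array([np.cos(yaw),np.sin(yaw),0]);y=np.array([np.sin(yaw),-np.cos(yaw),0])
    return np.array([x@d,y@d,-d[2]])
E
python3 - <<'E'
from h import *
np.set_printoptions(precision=4,suppress=True)
p=np.load("valve.npy");F=frame(p[3]);o=get_obs();print(o["ee_pos"],o["force"])
cur=o["ee_pos"];yaw=o["eef_rot"][2]
for a in np.linspace(19,45,9)[1:]:
    a=np.radians(a);d=F@np.array([-np.cos(a),-np.sin(a),0]);t=p[:3]+.137*d-.004*F[:,2]-[0,0,.014]
    ny=np.arctan2(d[1],d[0])+np.pi
    dy=(ny-yaw+np.pi)%(2*np.pi)-np.pi
    print(toolshift(yaw,t-cur),"turn",-np.degrees(dy),"->",t)
    cur=t;yaw=yaw+dy
c=camera("top");u,v=[int(i) for i in w2px(c,[.55,-.06,.17])]
a=c["image"][v-50:v+50,u-60:u+60,::-1];b=(s:=camera("scene"));u,v=[int(i) for i in w2px(s,[.55,-.06,.17])]
b=s["image"][v-50:v+50,u-60:u+60,::-1]
cv2.imwrite("pics/c2.png",cv2.resize(np.hstack([a,b]),None,fx=3.3,fy=3.3,interpolation=cv2.INTER_CUBIC))
E
```

```text
[ 0.494  -0.0391  0.1319] [0.1705 0.0917 0.7519]
[-0.0004  0.0081 -0.0014] turn -3.624554738117987 -> [ 0.497  -0.0466  0.1333]
[-0.0006  0.0076 -0.0016] turn -3.5583143468605383 -> [ 0.5    -0.0536  0.1349]
[-0.0006  0.0075 -0.0018] turn -3.5094799687275295 -> [ 0.5034 -0.0603  0.1367]
[-0.0007  0.0075 -0.002 ] turn -3.4579754439159673 -> [ 0.5072 -0.0669  0.1386]
[-0.0008  0.0074 -0.0022] turn -3.404723986256156 -> [ 0.5112 -0.0732  0.1408]
[-0.0008  0.0074 -0.0023] turn -3.3506067580753607 -> [ 0.5155 -0.0792  0.1431]
[-0.0008  0.0073 -0.0025] turn -3.296444987880954 -> [ 0.5202 -0.0849  0.1456]
[-0.0008  0.0072 -0.0027] turn -3.2429878494328825 -> [ 0.5251 -0.0903  0.1483]
```

View pics/c2.png

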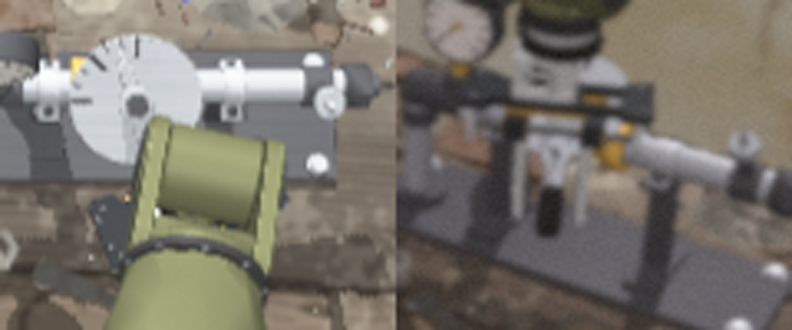

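The fingers straddle the sleeve: in the right half (scene) the lever is at (548,200), between the fingers at (518,185) and (580,185). I'll swing it along the arc.

Request:
jog_arm --rows '[[[-0.0004,0.0081,-0.0014],-3.62,0.04],[[-0.0006,0.0076,-0.0016],-3.56,0.04],[[-0.0006,0.0075,-0.0018],-3.51,0.04],[[-0.0007,0.0075,-0.002],-3.46,0.04],[[-0.0008,0.0074,-0.0022],-3.4,0.04],[[-0.0008,0.0074,-0.0023],-3.35,0.04],[[-0.0008,0.0073,-0.0025],-3.3,0.04],[[-0.0008,0.0072,-0.0027],-3.24,0.04],[[0,0,0],0,0.02],[[0,0,0],0,0.02],[[0,0,0],0,0.02],[[0,0,0],0,0.02]]' --squeeze 15

```text
time_s: 5.47
ee_pos: [0.5251, -0.0902, 0.1498]
eef_rot: [3.141, -0.0, 0.902]
force: [-5.6, 1.7, 3.6]
grip_width: 0.0285
grip_force: 15.0
```

Request:
jog_arm --rows '[[[0,0,0],0,0.02],[[0,0,0],0,0.02],[[0,0,0],0,0.02]]'

```text
time_s: 5.72
ee_pos: [0.5251, -0.0902, 0.1498]
eef_rot: [3.141, -0.0, 0.902]
force: [-6.4, 2.0, 3.6]
grip_width: 0.0285
grip_force: 15.0
```

Request:
jog_arm --rows '[[[0,0,0],0,0.06],[[0,0,0],0,0.06],[[0,0,0],0,0.06],[[0,0,0],0,0.06],[[0,0,-0.03],0,0.06],[[0,0,-0.03],0,0.06],[[0,0,-0.03],0,0.06],[[0,0,-0.03],0,0.06],[[0.0203,-0.0307,0],0,0.06],[[0.0203,-0.0307,0],0,0.06],[[0.0203,-0.0307,0],0,0.06],[[0.0203,-0.0307,0],0,0.06]]'

```text
time_s: 6.72
ee_pos: [0.4783, 0.0506, 0.2687]
eef_rot: [3.141, -0.0, 0.902]
force: [1.0, 0.2, -0.5]
grip_width: 0.06
grip_force: 0.0
```

Request:
jog_arm --rows '[[[0.0203,-0.0307,0],0,0.06],[[0.0203,-0.0307,0],0,0.06],[[0.0203,-0.0307,0],0,0.06],[[0.0203,-0.0307,0],0,0.06],[[0.0203,-0.0307,0],0,0.06],[[0.0203,-0.0307,0],0,0.06],[[0,0,0],7.1,0.06],[[0,0,0],7.1,0.06],[[0,0,0],7.1,0.06],[[0,0,0],7.1,0.06],[[0,0,0],7.1,0.06],[[0,0,0],7.1,0.06]]'

```text
time_s: 7.72
ee_pos: [0.4098, 0.2592, 0.2686]
eef_rot: [-3.142, -0.0, 0.153]
force: [-0.3, -0.3, -0.0]
grip_width: 0.0603
grip_force: 0.0
```

Run:
```python
from h import *
np.set_printoptions(precision=4,suppress=True)
p=np.load("valve.npy");F=frame(p[3])
c=camera("top")
for l in("lever_stud","lever_grip","valve","fixed_stud"):
    for d in spot_point(l,c)[:1]: print(l,d["p"],d["at"][0]*640,d["at"][1]*400)
a=c["image"][155:235,330:440,::-1].copy()
a=cv2.resize(a,None,fx=7,fy=7,interpolation=cv2.INTER_CUBIC)
def dot(q,col):
    u,v=w2px(c,p[:3]+F@np.array(q));cv2.circle(a,(int((u-330+.5)*7),int((v-155+.5)*7)),4,col,-1)
dot([0,0,.009],(0,0,255));dot([0,-.19,.018],(0,0,255))
s=np.sqrt(.5)
dot([-.075*s,-.075*s,.018],(0,255,0));dot([-.164*s,-.164*s,0],(0,255,0))
for an in(0,45,90):
    k=np.radians(an);dot([.062*np.cos(k),.062*np.sin(k),-.016],(255,0,255))
cv2.imwrite("pics/c3.png",a)
```

```text
lever_stud 0.75 377.72799999999995 200.88
lever_grip 0.71 389.888 217.79999999999998
valve 0.76 359.296 187.0
fixed_stud 0.66 350.208 245.52
```

View pics/c3.png

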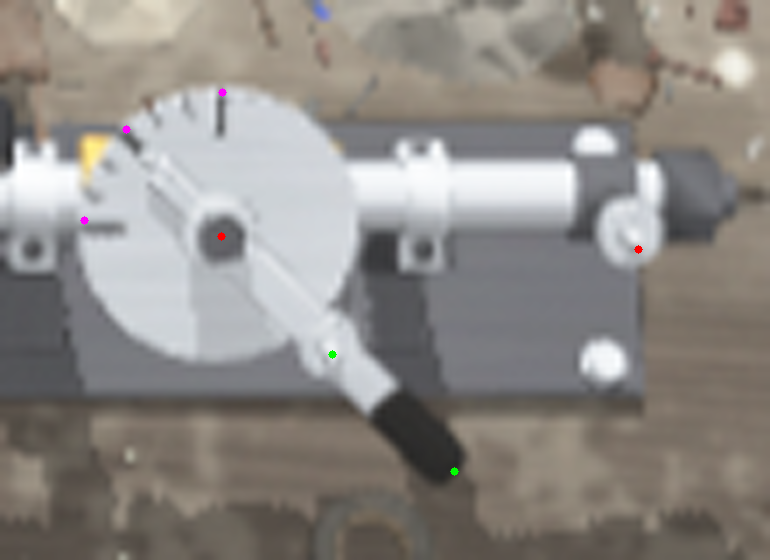

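The pointer tail at about (152,163) lines up with the middle long line, (127,130)–(140,145), and the model dots match to about 1 px. I'll measure the stud discs and the sleeve by segmentation to check the lever angle and the stud positions.

Run:
```python
from h import *
np.set_printoptions(precision=4,suppress=True)
p=np.load("valve.npy");F=frame(p[3]);s=np.sqrt(.5)
for n in("top","scene"):
    c=camera(n);im=c["image"].astype(int);mx=im.max(-1)
    o=c["world_from_camera"][:3,3]
    def back(u,v,zl):
        d=px2w(c,u,v,zr=1)-o;k=((p[:3]+zl*F[:,2]-o)@F[:,2])/(d@F[:,2]);return F.T@(o+k*d-p[:3])
    # sleeve: dark blob near predicted
    u,v=w2px(c,p[:3]+F@[-.137*s,-.137*s,-.004]);u,v=int(u),int(v)
    w=np.zeros(mx.shape,np.uint8);w[v-12:v+13,u-12:u+13]=(mx<62)[v-12:v+13,u-12:u+13]
    k,l,st,ce=cv2.connectedComponentsWithStats(w);j=1+np.argmax(st[1:,4]);q=back(*ce[j],0)
    print(n,"sleeve",st[j],q,np.degrees(np.arctan2(-q[1],-q[0])),np.hypot(*q[:2]))
    cr={}
    for nm,t in(("fs",[0,-.19,0]),("nut",[0,0,.009])):
        u,v=w2px(c,p[:3]+F@np.array(t));a,b=int(u)-8,int(v)-8
        cr[nm]=cv2.resize(c["image"][b:b+17,a:a+17,::-1],None,fx=16,fy=16,interpolation=cv2.INTER_CUBIC)
        print(nm,"model px",u,v,"in crop",(u-a+.5)*16,(v-b+.5)*16)
        z0=c["range_z"][b:b+17,a:a+17]
        if nm=="fs":
            # disc points by depth: on shoulder plane
            V,U=np.mgrid[b:b+17,a:a+17];Q=np.array([F.T@(px2w(c,uu,vv,zr=zz)-p[:3]) for uu,vv,zz in zip(U.ravel(),V.ravel(),z0.ravel())])
            m=(abs(Q[:,2])<.006)&(np.hypot(Q[:,0],Q[:,1]+.19)<.022);print("disc pts",m.sum(),Q[m].mean(0), (Q[m].min(0)+Q[m].max(0))/2)
    cv2.imwrite(f"pics/d_{n}.png",np.hstack(list(cr.values())))
a=cv2.imread("pics/d_top.png");b=cv2.imread("pics/d_scene.png");cv2.imwrite("pics/c4.png",np.vstack([a,b]))
```

```text
top sleeve [383 211  13  13  91] [-0.0991 -0.0987  0.    ] 44.886469577082444 0.13988438307365858
fs model px 419.61339743122016 188.57731967985882 in crop 145.81435889952263 145.23711487774108
disc pts 56 [ 0.0002 -0.1885 -0.0018] [ 0.0006 -0.1901 -0.0005]
nut model px 361.0818345950687 188.31073776190908 in crop 137.30935352109918 140.9718041905453
scene sleeve [372 214   9  14  75] [-0.1064 -0.1017 -0.    ] 43.72187342042165 0.14719665044937075
fs model px 414.9465466037839 202.1245169249877 in crop 151.14474566054196 137.992270799803
disc pts 56 [-0.0022 -0.1904 -0.0029] [-0.0022 -0.1903 -0.0005]
nut model px 360.4529284761932 185.2505079455411 in crop 143.24685561909155 140.00812712865763
```

View pics/c4.png

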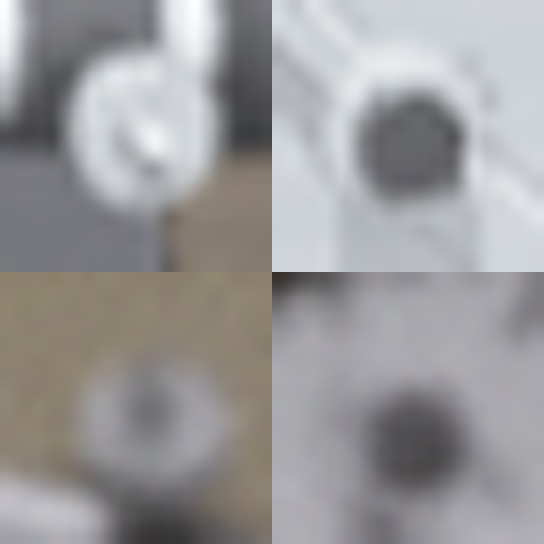

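Request:
jog_arm --rows '[[[0.003,0.0015,0.036],0.4,0.06],[[0,0,0.036],0,0.06],[[0,0,0.036],0,0.06],[[0,0,0.036],0,0.06],[[0,0,0.036],0,0.06],[[0,0,0.036],0,0.06],[[0,0,0.036],0,0.06],[[0,0,0],0,0.0],[[0,0,0],0,0.0],[[0,0,0],0,0.0],[[0,0,0],0,0.0],[[0,0,0],0,0.0]]' --squeeze 25

```text
time_s: 9.07
ee_pos: [0.414, 0.2586, 0.0185]
eef_rot: [-3.14, -0.003, 0.153]
force: [0.4, 0.1, 0.1]
grip_width: 0.0298
grip_force: 0.0
```

Request:
jog_arm --rows '[[[0,0,0],0,0.0],[[0,0,0],0,0.0],[[0,0,0],0,0.0]]'

```text
time_s: 9.32
ee_pos: [0.4133, 0.2583, 0.0171]
eef_rot: [-3.141, -0.001, 0.153]
force: [-0.8, -0.2, 6.1]
grip_width: 0.0118
grip_force: 25.0
```

Grasped (11.8 mm opening). I'll work out the approach poses.

```bash
cat >> h.py <<'E'
p=np.load("valve.npy");F=frame(p[3]);zv=F[:,2]
p[:3]+=[.0005,.0005,0]
s2=np.sqrt(.5)
FS=p[:3]+F@np.array([0,-.19,0]);LS=p[:3]+F@np.array([-.075*s2,-.075*s2,0])
d=LS-FS;UH=np.array([d[0],d[1],0])/np.hypot(d[0],d[1])
GP=.0361; OFF=0.0   # grasp above underside; OFF: strap centre ahead of grasp along UH
def tcp(t,th):
    "TCP for fixed hole (mid thickness) at t along the fixed stud axis, pitch th (lever end down), roll 0"
    u=np.cos(th)*UH-np.sin(th)*np.array([0,0,1]);n=np.sin(th)*UH+np.cos(th)*np.array([0,0,1])
    c=FS+t*zv+.0734*u-.003*n
    g=c-OFF*u+GP*n
    return g-[0,0,.019]
E
python3 - <<'E'
from h import *
np.set_printoptions(precision=4,suppress=True)
print(FS,LS,UH,"final tool yaw",np.degrees(np.arctan2(UH[1],UH[0])))
print("true pitch",np.degrees(np.arcsin(-d[2]/np.linalg.norm(d))))
for t,th in((.05,0),(.02,0),(.0115,0),(.0115,3),(.0115,7),(.0115,10.4)): print(t,th,tcp(t,np.radians(th)))
o=get_obs();print(o["qpos"],o["ee_pos"],o["force"])
E
```

```text
[ 0.6119 -0.1788  0.2142] [ 0.5593 -0.0442  0.1877] [-0.3642  0.9313  0.    ] final tool yaw 111.35655563233789
true pitch 10.401046025571732
0.05 0 [ 0.5602 -0.1117  0.2716]
0.02 0 [ 0.5752 -0.1109  0.2456]
0.0115 0 [ 0.5795 -0.1107  0.2382]
0.0115 3 [ 0.5789 -0.1092  0.2344]
0.0115 7 [ 0.5782 -0.1075  0.2291]
0.0115 10.4 [ 0.5777 -0.1063  0.2245]
[0.4834 0.4165 1.8601 0.0002 0.8638 1.9013] [0.4133 0.2583 0.0171] [-0.7827 -0.1823  6.082 ]
```

Request:
jog_arm --rows '[[[0,0,-0.02],0,0],[[0,0,-0.035],0,0],[[0,0,-0.035],0,0],[[0,0,-0.035],0,0],[[0,0,-0.035],0,0],[[0,0,-0.035],0,0],[[0,0,-0.035],0,0],[[0,0,-0.035],0,0],[[0,0,-0.018],0,0],[[-0.0039,0.0366,0],0,0],[[-0.0039,0.0366,0],0,0],[[-0.0039,0.0366,0],0,0]]'

```text
time_s: 10.32
ee_pos: [0.4176, 0.1467, 0.2994]
eef_rot: [3.141, 0.0, 0.154]
force: [0.4, 0.6, -2.3]
grip_width: 0.012
grip_force: 25.0
```

Request:
jog_arm --rows '[[[-0.0039,0.0366,0],0,0],[[-0.0039,0.0366,0],0,0],[[-0.0039,0.0366,0],0,0],[[-0.0039,0.0366,0],0,0],[[-0.0039,0.0366,0],0,0],[[-0.0039,0.0366,0],0,0],[[-0.0039,0.0366,0],0,0],[[0,0,0],-6.84,0],[[0,0,0],-6.84,0],[[0,0,0],-6.84,0],[[0,0,0],-6.84,0],[[0,0,0],-6.84,0]]'

```text
time_s: 11.32
ee_pos: [0.4299, -0.1096, 0.2992]
eef_rot: [-3.141, 0.0, 0.755]
force: [-0.1, 0.3, -2.2]
grip_width: 0.0117
grip_force: 25.0
```

Request:
jog_arm --rows '[[[0,0,0],-6.84,0],[[0,0,0],-6.84,0],[[0,0,0],-6.84,0],[[0,0,0],-6.84,0],[[0,0,0],-6.84,0],[[0,0,0],-6.84,0],[[0,0,0],-6.84,0],[[0,0,0],-6.84,0],[[0,0,0],-6.84,0],[[0,0,0],-6.84,0],[[0,0,0],0,0]]'

```text
time_s: 12.23
ee_pos: [0.4299, -0.1095, 0.2993]
eef_rot: [-3.141, -0.0, 1.949]
force: [0.6, -0.5, -1.8]
grip_width: 0.0116
grip_force: 25.0
```

Run:
```python
from h import *
np.set_printoptions(precision=4,suppress=True)
o=get_obs();print(o["ee_pos"],o["eef_rot"],o["force"],o["moment"],o["grip_width"])
G=o["ee_pos"]-[0,0,.0361-.019]
a=[]
for n in("scene","top"):
    c=camera(n);u0,v0=w2px(c,G);u,v=int(u0),int(v0)
    im=c["image"][max(v-30,0):v+30,u-40:u+40,::-1];im=cv2.resize(im,None,fx=9,fy=9,interpolation=cv2.INTER_CUBIC)[:300 if n=="top" else 540]
    print(n,u0,v0,u-40,v-30)
    if n=="scene":
        for k in(-1,1):
            for e in (.0734,.092):
                q=w2px(c,G+k*e*UH+[0,0,.006]);cv2.circle(im,(int((q[0]-u+40.5)*9),int((q[1]-v+30.5)*9)),4,(0,0,255),1)
        cv2.imwrite("pics/c5.png",im)
    for dd in spot_point("strap_center",c)[:3]:
        uu,vv=dd["at"][0]*640,dd["at"][1]*400;print(dd["p"],uu,vv,"expected",w2px(c,G+[0,0,.021]))
```

```text
[ 0.4299 -0.1095  0.2993] [-3.1411 -0.0003  1.9493] [ 0.559  -0.4755 -1.8466] [-0.0572  0.0485 -0.0122] 0.011564129949028248
scene 369.2197566379258 199.34117994332777 329 169
0.67 367.616 194.2 expected [369.7978 192.782 ]
top 399.9750964572422 239.91702363856086 359 209
0.56 174.4 210.48 expected [401.1927 238.9466]
0.31 377.28000000000003 201.2 expected [401.1927 238.9466]
```

View pics/c5.png

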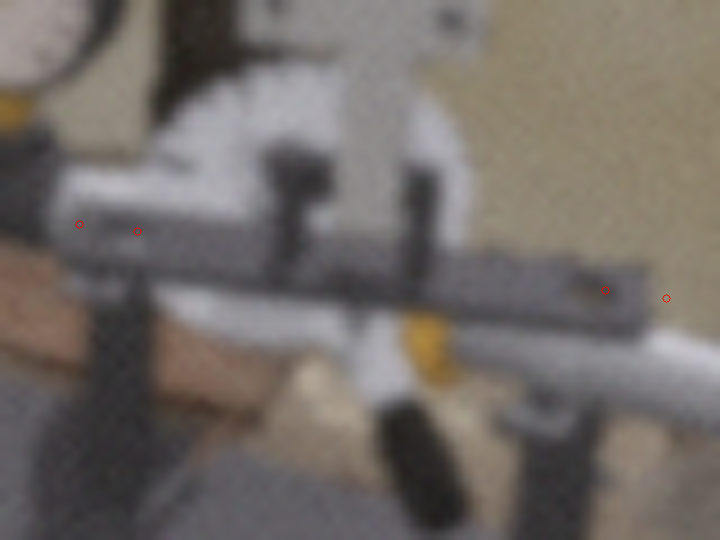

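The held strap spans columns 60–647 against 79–666 modelled, and its holes are at (118,235) and (592,290). So the strap sits about 5.7 mm further toward the lever than the grip centre, which I'll compensate for.

```bash
sed -i 's/OFF=0.0 /OFF=0.0057 /' h.py
python3 - <<'E'
from h import *
np.set_printoptions(precision=4,suppress=True)
o=get_obs();cur=o["ee_pos"];yaw=o["eef_rot"][2]
a=tcp(.05,0);print(a)
prev=cur
up=np.array([a[0],a[1],a[2]+.0])
for nm,t in(("t50",a),("t22",tcp(.022,0)),("t12",tcp(.0115,0)),*[(f"th{k}",tcp(.0115,np.radians(k))) for k in(2,4,6,8,10,11)]):
    print(nm,toolshift(yaw,t-prev),t);prev=t
E
```

```text
[ 0.5623 -0.117   0.2716]
t50 [-0.0546  0.1207  0.0278] [ 0.5623 -0.117   0.2716]
t22 [-0.0044  0.0133  0.0242] [ 0.5763 -0.1163  0.2473]
t12 [-0.0017  0.005   0.0091] [ 0.5815 -0.116   0.2382]
th2 [ 0.0011 -0.      0.0024] [ 0.5811 -0.115   0.2359]
th4 [ 0.001  -0.      0.0024] [ 0.5808 -0.114   0.2334]
th6 [ 0.0009 -0.      0.0025] [ 0.5804 -0.1131  0.231 ]
th8 [ 0.0009 -0.      0.0025] [ 0.5801 -0.1123  0.2285]
th10 [ 0.0008 -0.      0.0025] [ 0.5798 -0.1116  0.226 ]
th11 [ 0.0004 -0.      0.0013] [ 0.5797 -0.1113  0.2247]
```

Request:
jog_arm --rows '[[[-0.0137,0.0302,0.004],0.3,0],[[-0.0137,0.0302,0.008],0,0],[[-0.0137,0.0302,0.008],0,0],[[-0.0135,0.0301,0.008],0,0],[[-0.0015,0.0044,0.008],0,0],[[-0.0015,0.0044,0.008],0,0],[[-0.0014,0.0045,0.008],0,0],[[0,0,0],0,0]]'

```text
time_s: 13.1
ee_pos: [0.5759, -0.1162, 0.2459]
eef_rot: [-3.14, -0.001, 1.937]
force: [0.3, -0.4, -2.6]
grip_width: 0.0118
grip_force: 25.0
```

```bash
cat > look.py <<'E'
from h import *
import sys
np.set_printoptions(precision=4,suppress=True)
o=get_obs();print(o["time_s"],o["ee_pos"],o["eef_rot"],o["force"],o["moment"])
c=camera("scene");x0,y0=w2px(c,FS);x1,y1=w2px(c,LS);x0=int((x0+x1)/2)-40;y0=int((y0+y1)/2)-28
im=cv2.resize(c["image"][y0:y0+56,x0:x0+80,::-1],None,fx=10,fy=10,interpolation=cv2.INTER_CUBIC)
for P0 in(FS,LS):
    for t,col in((0,(0,255,0)),(.018,(0,0,255))):
        q=w2px(c,P0+t*zv);cv2.circle(im,(int((q[0]-x0+.5)*10),int((q[1]-y0+.5)*10)),4,col,1)
cv2.imwrite(sys.argv[1],im)
E
python3 look.py pics/c6.png
```

```text
13.1 [ 0.5759 -0.1162  0.2459] [-3.1398 -0.0013  1.9373] [ 0.267  -0.3625 -2.6468] [-0.0753  0.0669 -0.0121]
```

View pics/c6.png

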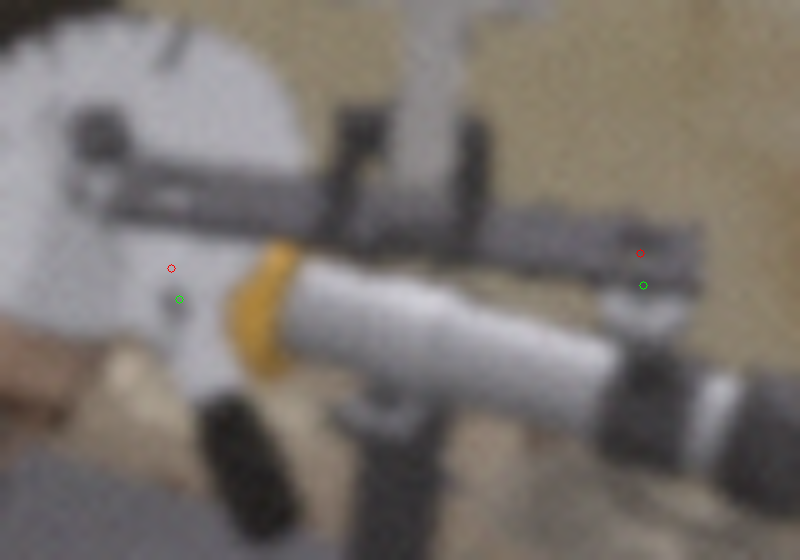

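The strap's right hole at about (643,238) is right above the fixed stud (disc centre about (645,295)), and the lever stud is at about (175,303). I'll lower along the stud axis.

Request:
jog_arm --rows '[[[-0.0006,0.0018,0.0027],0,0],[[-0.0006,0.0018,0.0027],0,0],[[-0.0005,0.0016,0.0027],0,0],[[0,0,0],0,0]]' --squeeze 15

```text
time_s: 13.48
ee_pos: [0.5818, -0.116, 0.2391]
eef_rot: [-3.141, -0.0, 1.938]
force: [0.6, -0.0, -2.8]
grip_width: 0.0119
grip_force: 15.0
```

Request:
jog_arm --rows '[[[0.0005,0.0005,0.0017],0,0],[[0.0005,0.0005,0.0015],0,0],[[0.0005,0,0.0015],0,0],[[0.0005,0,0.0015],0,0],[[0,0,0],0,0]]'

```text
time_s: 13.9
ee_pos: [0.582, -0.1137, 0.233]
eef_rot: [-3.141, -0.0, 1.938]
force: [-1.0, 0.1, -0.3]
grip_width: 0.0121
grip_force: 15.0
```

Request:
jog_arm --rows '[[[0.0007,0,0.0018],0,0],[[0.0007,0,0.0018],0,0],[[0.0006,0,0.0018],0,0],[[0,0,0],0,0]]'

```text
time_s: 14.23
ee_pos: [0.5812, -0.1117, 0.2273]
eef_rot: [-3.141, -0.0, 1.938]
force: [-1.0, 0.9, -1.0]
grip_width: 0.0117
grip_force: 15.0
```

```bash
python3 look.py pics/c7.png
```

```text
14.2333 [ 0.5812 -0.1117  0.2273] [-3.1412 -0.0004  1.9384] [-0.9759  0.9302 -0.9889] [ 0.0395  0.1459 -0.0121]
```

View pics/c7.png

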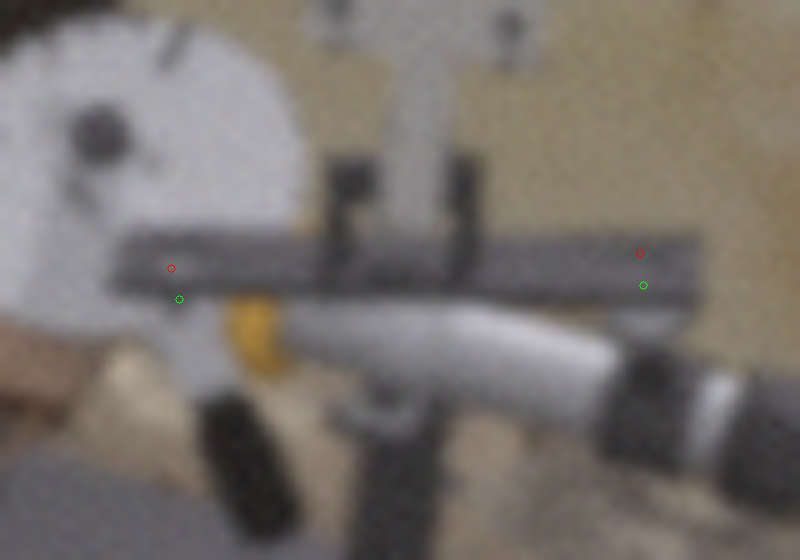

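The strap has pivoted onto the fixed stud and now sits about 7° down toward the lever. Its left hole is at about (175,262), above the lever stud at (178,300). I'll keep lowering.

Request:
jog_arm --rows '[[[0.0005,0,0.0018],0,0],[[0.0005,0,0.0015],0,0],[[0.0003,0,0.0015],0,0],[[0,0,0],0,0]]'

```text
time_s: 14.62
ee_pos: [0.581, -0.111, 0.2241]
eef_rot: [3.14, 0.001, 1.938]
force: [-3.3, -0.6, 6.6]
grip_width: 0.012
grip_force: 15.0
```

```bash
cat > plane.py <<'E'
from h import *
np.set_printoptions(precision=4,suppress=True)
o=get_obs();print(o["time_s"],o["ee_pos"],o["force"])
M=(FS+LS)/2;un=d/np.linalg.norm(d);vn=np.cross(zv,un)
for n in("scene","top"):
    c=camera(n);r=c["range_z"];u,v=[int(i) for i in w2px(c,M)]
    V,U=np.mgrid[v-40:v+40,u-50:u+50];K=c["K"];T=c["world_from_camera"];z=r[v-40:v+40,u-50:u+50]
    Q=np.stack([(U-K[0,2])/K[0,0]*z,-(V-K[1,2])/K[1,1]*z,-z],-1)@T[:3,:3].T+T[:3,3]-M
    L=np.stack([Q@un,Q@vn,Q@zv],-1).reshape(-1,3);col=c["image"][v-40:v+40,u-50:u+50].reshape(-1,3).astype(int)
    m=(abs(L[:,0])<.09)&(abs(L[:,1])<.022)&(abs(L[:,2]-.01)<.022)&(col.max(-1)<125)&(abs(L[:,0])>.03)
    L=L[m]
    for _ in range(3):
        A=np.c_[L[:,0],L[:,1],np.ones(len(L))];x=np.linalg.lstsq(A,L[:,2],rcond=None)[0];e=L[:,2]-A@x
        L=L[abs(e)<max(.004,1.5*e.std())]
    print(n,len(L),"slope along deg",np.degrees(np.arctan(x[0])),"across",np.degrees(np.arctan(x[1])),"height",x[2],"span",L[:,0].min(),L[:,0].max(),e.std())
E
python3 plane.py
```

```text
14.6167 [ 0.581  -0.111   0.2241] [-3.3402 -0.5706  6.5832]
scene 248 slope along deg 1.4656655689901301 across 26.965052762407936 height 0.012474272985081192 span -0.08982486875967356 0.0899954840580707 0.0016440421955946877
top 25 slope along deg -0.4892124956009624 across 23.325435057517957 height 0.013341306019088284 span -0.08164131929584532 0.08823526813644933 0.0014197449495856184
```

The strap's top is about 12.5 mm above the shoulders at both ends, below the 18 mm stud tips, so both studs are through the holes. Only the 27° roll is left, so I'll release.

Request:
jog_arm --rows '[[[0,0,0],0,0.03],[[0,0,0],0,0.05],[[0,0,0],0,0.07],[[0,0,0],0,0.094],[[0,0,0],0,0.094],[[0,0,0],0,0.094],[[0,0,0],0,0.094],[[0,0,0],0,0.094],[[0,0,0],0,0.094]]'

```text
time_s: 15.47
ee_pos: [0.581, -0.1107, 0.223]
eef_rot: [3.141, 0.0, 1.938]
force: [1.0, 0.0, -0.7]
grip_width: 0.0689
grip_force: 0.0
```

```bash
python3 plane.py
```

```text
15.4667 [ 0.581  -0.1107  0.223 ] [ 1.0493  0.0302 -0.7072]
scene 330 slope along deg 0.5503984539191031 across -0.3056898161478541 height 0.003755211821508222 span -0.08934536035146468 0.08999845731705268 0.0019169593025269605
top 92 slope along deg 1.0702975180400958 across -1.3144941928142944 height 0.003988856259625386 span -0.08377758328769684 0.08953971009559578 0.0019878325846516593
```

Request:
jog_arm --rows '[[[0,0,0],0,0.094],[[0,0,0],0,0.094],[[0,0,0],0,0.094],[[0,0,0],0,0.094],[[0,0,-0.015],0,0.094],[[0,0,-0.03],0,0.094],[[0,0,-0.03],0,0.094],[[0,0,-0.03],0,0.094],[[0,0,-0.02],0,0.094]]'

```text
time_s: 16.32
ee_pos: [0.581, -0.1108, 0.3511]
eef_rot: [3.139, 0.002, 1.938]
force: [-0.1, 0.6, 0.3]
grip_width: 0.0939
grip_force: 0.0
```

Request:
jog_arm --rows '[[[0.03,-0.025,0],0,0.094],[[0.03,-0.025,0],0,0.094],[[0.03,-0.025,0],0,0.094],[[0.03,-0.025,0],0,0.094],[[0.03,-0.025,0],0,0.094],[[0.03,-0.025,0],0,0.094],[[0.03,-0.025,0],0,0.094],[[0.03,-0.025,0],0,0.094],[[0.03,0,0],0,0.094],[[0.03,0,0],0,0.094],[[0.03,0,0],0,0.094],[[0,0,0],0,0.094]]'

```text
time_s: 17.32
ee_pos: [0.2739, 0.1285, 0.3484]
eef_rot: [3.14, -0.001, 1.943]
force: [0.4, -0.5, 0.3]
grip_width: 0.0938
grip_force: 0.0
```

```bash
python3 plane.py
python3 - <<'E'
from h import *
a=[]
for n in("top","scene"):
    c=camera(n);u,v=[int(i) for i in w2px(c,(FS+p[:3])/2)]
    im=c["image"][v-32:v+32,u-45:u+45,::-1];a.append(cv2.resize(im,None,fx=4.6*(1),fy=4.6,interpolation=cv2.INTER_CUBIC))
    if n=="top":
        mx=c["image"].astype(int).max(-1);s=s2
        u,v=[int(i) for i in w2px(c,p[:3]+F@np.array([-.137*s,-.137*s,-.004]))];w=np.zeros(mx.shape,np.uint8);w[v-12:v+13,u-12:u+13]=(mx<62)[v-12:v+13,u-12:u+13]
        k,l,st,ce=cv2.connectedComponentsWithStats(w);j=1+np.argmax(st[1:,4]);print("sleeve",st[j],ce[j])
        o=c["world_from_camera"][:3,3];dd=px2w(c,*ce[j],zr=1)-o;q=F.T@(o+((p[:3]-o)@zv)/(dd@zv)*dd-p[:3]);print(np.degrees(np.arctan2(-q[1],-q[0])))
# 2x2 within 800x600: stack vertically enlarged
im=np.vstack(a);cv2.imwrite("pics/c8.png",im);print(im.shape)
E
```

```text
17.3167 [0.2739 0.1285 0.3484] [ 0.385  -0.516   0.2892]
scene 324 slope along deg 0.4586890067015971 across 0.35519344585127743 height 0.0036549296760243974 span -0.08939454274039348 0.0899167904417987 0.0018323669951522497
top 305 slope along deg 0.5799497252464002 across -1.0291387255309905 height 0.004239108503288947 span -0.08982625403142065 0.08951522401544984 0.002119245013552732
sleeve [383 210  13  14  95] [389.34736842 216.89473684]
44.85592044476284
(588, 414, 3)
```

View pics/c8.png

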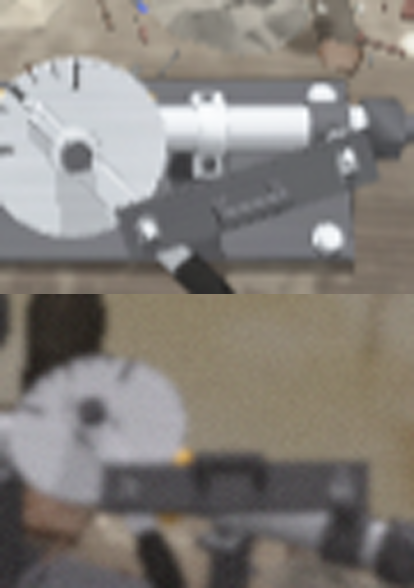

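The strap lies flat, with the studs showing through both holes at (148,228) and (347,160) in the top view. The lever pointer stands on the middle long line and measures 44.9°. The robot is clear, so I'm handing in.

```bash
python3 -c "
from station import *
print(hand_in())"
```

```text
the job is handed in; nothing more can be done
None
```

The job is handed in: the lever stands at half open (measured 44.9°), and the smaller strap lies flat over both studs with the robot clear, at about 17 s on the robot's clock.

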